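# Roll the sleeve into the nest of the checking bed

## Task

Roll the loose metal sleeve along the checking bed by pushing its side, over the low ramp and into the nest, the marked strip between the step and the sprung stop, without lifting it. Press it gently but firmly (about 8 N for half a second) against the stop to check that it is home, without ramming the stop, then ease off so that it stays lying in the nest. Leave the tin, the socket and the spanner where they are.

Things in the scene. Friction and masses are not known exactly. Their poses are not given: they have to be found in the camera images.
- bed: Grey flat bed plate fixed on the bench, 310 mm (own x) by 140 mm (own y), 12 mm thick; origin at the centre of its underside, z up. Sleeves are rolled along its own +x, over a bright steel ramp, 120 mm wide, that rises 2.5 mm between x = +15 and +45 mm. On the ramp the sleeve rolls back if let go.
- crest (a point): Top edge of the ramp, on the bed's centre line, at x = +50 mm of the bed, 14.5 mm above the bench. Here a sharp step drops 2.5 mm back to the plate. The nest is the strip of plate between this step and the stop's pad; the sleeve lies down in it with its axis 10 mm or more past the step.
- mark (a point): Middle of the dark scribed line across the nest, at x = +70 mm of the bed, on the plate (12 mm above the bench).
- stop: Green stop housing fixed on the bed beyond the nest, 22 mm (x) by 70 mm (y), 50 mm high; origin at the centre of its underside, 138 mm along the bed's +x on its centre line, axes as the bed's. On its -x face an upright dark steel pad, 50 mm wide and 28 mm high, stands out on a set screw and a spring.
- screw_hole (a point): Point on the housing's -x face where the screw comes out, 22 mm above the plate. The pad's face stands 27.5 to 42.5 mm in front of it, as the screw was last set (not measured: find it by touch). The spring gives about 1 mm per 7 N, 7 mm at most, and throws the sleeve back if let go suddenly: ease off slowly.
- sleeve: Loose plain aluminium sleeve, a cylinder of 44 mm diameter and 90 mm length, about 0.2 kg; origin at its centre, its axis is its own y. It starts lying across the bed, before the ramp, roughly parallel to the bed's y, its axis 34 mm above the bench.
- tin: Bystander: upright round tin, 66 mm diameter, 85 mm high, origin at the centre of its underside. Leave alone.
- socket: Bystander: upright steel wrench socket, 30 mm diameter, 40 mm high, origin at the centre of its underside. Leave alone.
- spanner: Bystander: spanner 170 mm long lying flat on the bench along its own x. Leave alone.
Mind the look-alikes: they are no part of the job. Leave any turquoise look-alike of the sleeve alone.

How it is judged:
On the way, in this order (a step that is already met when the one before it is completed fails the run):
1. the sleeve has been rolled over the ramp and lies down in the nest (x of sleeve in the frame of bed above 0.057 m and z of sleeve in the frame of bed below 0.036 m), for 0.1 s.
2. the sleeve is pressed against the sprung stop with 5 to 12 N for 0.4 s (contact force between sleeve and stop between 5 and 12 N), for 0.4 s.
At the end, for the whole second after the job is handed in: The sleeve lies at rest in the nest between step and stop pad (axis 57 to 82 mm along the bed's +x, within 30 mm of the centre line, within 0.2 rad of square, down on the plate to 2 mm), released (all of step 1 and x of sleeve in the frame of bed below 0.082 m and y of sleeve in the frame of bed between -0.03 and 0.03 m and angle between the y axis of sleeve and the y axis of bed, either way round below 0.2 rad and linear speed of sleeve below 0.02 m/s); the robot touches nothing.
It fails at once if the sprung stop is rammed: more than 18 N between sleeve and stop (contact force between sleeve and stop above 18 N).
It fails at once if the sleeve is lifted: more than 8 mm above lying on the bed (z of sleeve in the frame of bed above 0.042 m).
It fails at once if the fingers press on the sleeve with more than 25 N (contact force between the fingers and sleeve above 25 N).
It fails at once if a bystander is moved by more than 15 mm (distance of any of tin, socket, spanner from where it was at the start of the episode above 0.015 m).
It also fails if it takes over 54 s, if anything falls off the work surface, if the arm or the gripper's body presses on something with over 40 N, if the wrist force passes 120 N, or if a joint passes its speed limit or range.

## Robot

A 6-joint arm with a two-finger parallel gripper is mounted at the origin on the work surface. World frame = base frame: x ahead of the robot, y to its left, z up, the work surface at z = 0. Lengths are in m, angles in rad, forces in N, time in s.
With the tool pointing down it reaches from about 0.225 to 0.725 m from the base axis. Payload 3.1 kg.
Tool frame: the origin (TCP) lies midway between the tips of the shut fingers; the grasp point (between the pads) lies robot.hold_point_z behind it (robot.hold_point_z is the distance from the TCP to the grasp point, in m); z points along the fingers, y is the line along which they close (so a half turn about z gives the same grasp; the last joint's range is limited). The gripper opens to 85 mm and grips with 20 to 120 N. Pads are 22 mm wide; open, the fingers measure 114 mm over their backs; the gripper's body (76 mm by 85 mm) begins 54 mm behind the grasp point. The pads swing forward as they close: fully open they stand 13 mm farther back than shut.
Start: joints at [1.118, 0.048, 0.099, 1.622, 0, 1.443], TCP at [0.168, 0.498, 0.231] pointing down, gripper open.
Joint ranges: [-2.91, 2.91], [-0.99, 1.94], [-1.21, 1.42], [-2.12, 2.29], [-1.49, 1.47], [-3.14, 3.14]. Speed limits (rad/s): [2.79, 2.79, 3.14, 3.14, 3.14, 3.14].

## Interface

Orientations are given as [roll, pitch, yaw] about the fixed x, y, z axes, in that order (R = Rz(yaw) Ry(pitch) Rx(roll)).
In Python, from workcell import robot gives the robot as it stands.
- The arm moves only by the tool send_rows, never from a script. Its argument "plan" is a list of rows, each a list of 3 entries, a list of its own where there are three numbers: the shift along the tool's x, y, z in cm, then the turn about the tool's z in degrees, then the finger opening in cm, from 0 to 8.54. A call has 1 to 10 rows; each row shifts and turns the commanded pose from where the row before left it, along the tool's axes as they then stand; what a row does not reach is not made up. A row lasts 1/10 s, in which the tool goes at most 50 mm and 8.59 degrees, less where a joint would pass 70% of its speed; a pose out of reach is approached as far as the arm can. A call is refused whole if a number of a shift passes 5 or a number of a turn 8.59, either way. A call with a gripper value outside its range is refused whole. The fingers move at their own pace and stop on an object; "squeeze" is the grip in N (left out, the last holds). Time passes only in rows, so rows that do not move let the fingers close. It gives the time, the measured TCP pose, the force, the opening and the grip force at its end, in the units of the state.
- robot.observe(): the state, without advancing time (a new reading comes with each control period).
- robot.capture(name): name is "scene" or "top" or "wrist"; returns a dict with "img" (384x512x3 uint8, blue, green, red), "fov_y" (degrees; the focal length in pixels is half the picture's height over the tangent of half this angle, whatever the lens; pixels are square), "cx", "cy" (the principal point, pixels), "cam_to_world" (4x4, takes a point from camera to world coordinates). Camera axes: x right, y up, looking along -z (the intrinsics and any distortion apply to the point x, -y, -z); pixel columns grow to the right and rows downward; lengths in m; the calibration is good to about 2 mm. A picture is of the moment at which its call begins. There is no depth.
- robot.close_job(): hands the job in; it is judged then, once.
The state is a dict: "t": time; "joint_positions": joint angles; "dq": joint speeds; "joint_efforts": joint torques, N m; "ee_pos": TCP position; "ee_rot": TCP orientation; "wrist_force": force on the tool from outside, world axes, zero at the start; "moment": the same for the moment, N m; "finger_gap": finger opening in m; "grip_force": force on a finger pad.
Only numpy, scipy, OpenCV 4.12 (cv2) and the standard library are available. Lean on these libraries where they do the work, as an engineer would, in place of code of your own. Each camera call takes 0.05 s, during which the arm holds its last target. There are 200 camera calls.

## Working session

There is one attempt and no reset: what is moved stays moved. The work goes in short steps, Python scripts to look and compute and a tool call to move; the robot and the scene stay as the last step left them, time stands still between calls to the robot, and variables do not carry over. Pictures are saved under pics/ and viewed, at most 10 in all, crops included, and the job is handed in when it is done.

Besides the shell and the picture viewer there is one more tool, called after ">>>" as name([rows], argument=value, ...), one row to a line, values as JSON. send_rows: Moves the arm, as the interface text tells. Its arguments: {"type":"object","properties":{"plan":{"type":"array"},"squeeze":{"type":"number"}},"required":["plan"]}

```bash
mkdir -p pics
cat > h.py <<'E'
import numpy as np, cv2
from workcell import robot
def cap(n,f):
    c=robot.capture(n); cv2.imwrite('pics/'+f,c['img']); np.savez('pics/'+f+'.npz',**{k:v for k,v in c.items() if k!='img'}); return c
def ray(c,u,v,z):
    f=192/np.tan(np.radians(float(c['fov_y']))/2)
    T=np.array(c['cam_to_world']); d=T[:3,:3]@np.array([(u-c['cx'])/f,-(v-c['cy'])/f,-1]); o=T[:3,3]
    return o+d*(z-o[2])/d[2]
def proj(c,p):
    f=192/np.tan(np.radians(float(c['fov_y']))/2)
    T=np.array(c['cam_to_world']); q=T[:3,:3].T@(np.array(p)-T[:3,3])
    return c['cx']+f*q[0]/-q[2], c['cy']-f*q[1]/-q[2]
E
python3 - <<'E'
from h import *
a=cap('top','top.png');b=cap('scene','scene.png')
for c in(a,b): print({k:(v if np.ndim(v)==0 else np.round(v,3).tolist()) for k,v in c.items() if k!='img'})
print(robot.observe(), robot.hold_point_z)
E
```

```text
{'fov_y': 53.98655621096832, 'cx': 257.64432118056055, 'cy': 192.44198188062705, 'cam_to_world': [[0.013, 0.991, -0.131, 0.511], [-1.0, 0.016, 0.02, 0.014], [0.022, 0.131, 0.991, 0.855], [0.0, 0.0, 0.0, 1.0]]}
{'fov_y': 42.210210226646666, 'cx': 256.1374910313844, 'cy': 189.95632932535622, 'cam_to_world': [[-0.86, -0.326, 0.392, 0.96], [0.51, -0.557, 0.655, 0.625], [0.005, 0.764, 0.646, 0.661], [0.0, 0.0, 0.0, 1.0]]}
{'t': 0.1, 'joint_positions': array([1.11819240e+00, 4.86826441e-02, 9.77233135e-02, 1.62199359e+00,
       1.78757697e-06, 1.44299405e+00]), 'dq': array([-0.00181043, -0.00236041,  0.00364321,  0.00011305, -0.0018604 ,
       -0.00113898]), 'joint_efforts': array([ 2.51997859e-03, -3.39851224e+01,  3.20935571e+01,  1.58775022e-02,
       -1.28894026e-04,  6.56025314e-07]), 'ee_pos': array([0.16730426, 0.4970383 , 0.23021547]), 'ee_rot': array([-3.13945387e+00, -2.76640816e-04,  2.81679070e+00]), 'wrist_force': array([ 0.55740275,  0.14917107, -0.41442222]), 'moment': array([0.00506373, 0.04346199, 0.04112735]), 'grip_force': 0.0, 'finger_gap': 0.0855512033963084} 0.0187
```

View pics/top.png

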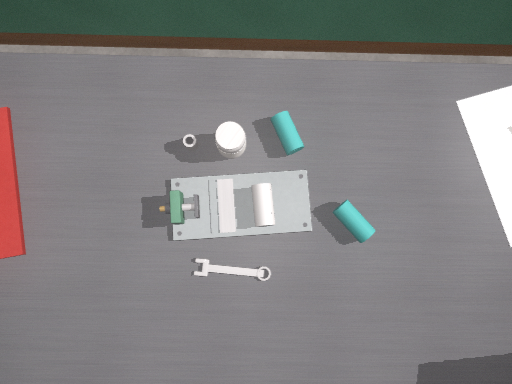

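View pics/scene.png

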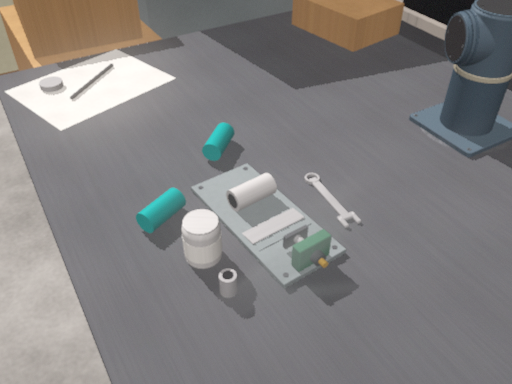

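The top view shows the bed spanning about (171–311, 171–240), with the stop at its left (176,207). Three objects could be taken for the sleeve: the aluminium one at top (263,204), and turquoise ones at (288,132) and (355,221). I choose the aluminium one lying on the bed before the ramp, and check it in a crop.

Run:
```python
import cv2
i=cv2.imread('pics/top.png')[160:250,160:320]
cv2.imwrite('pics/crop.png',cv2.resize(i,None,fx=5,fy=5,interpolation=cv2.INTER_CUBIC))
```

```text
(no output)
```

View pics/crop.png

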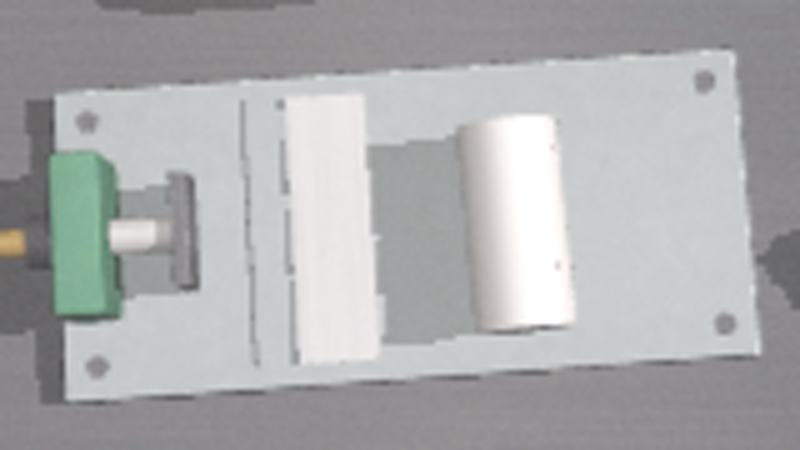

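Crop: the sleeve is plain aluminium, with outline (458,122), (553,115), (575,325), (478,330). The bed corners are (56,94), (735,50), (760,354), (67,402), the pad face is at about x=198, and the scribed line is at (250,235).

```bash
cat >> h.py <<'E'
BED=None
def bedframe(C,yaw):
    def tw(p): c,s=np.cos(yaw),np.sin(yaw); return np.array([C[0]+c*p[0]-s*p[1],C[1]+s*p[0]+c*p[1]])
    def fb(w): c,s=np.cos(yaw),np.sin(yaw); d=np.array(w[:2])-C; return np.array([c*d[0]+s*d[1],-s*d[0]+c*d[1]])
    return tw,fb
E
python3 - <<'E'
from h import *
c=dict(np.load('pics/top.png.npz'))
P=lambda x,y,z: ray(c,(x+.5)/5+160-.5,(y+.5)/5+160-.5,z)[:2]
q=[P(*p,.012) for p in[(56,94),(735,50),(760,354),(67,402)]]  # TL TR BR BL
q=np.array(q); print(q.round(4).tolist(),[round(np.linalg.norm(q[i]-q[i-1]),4) for i in range(4)])
C=q.mean(0); d=(q[0]-q[1])+(q[3]-q[2]); yaw=np.arctan2(d[1],d[0]); 
e=(q[0]-q[3])+(q[1]-q[2]); print('yaw',yaw,np.arctan2(e[1],e[0])+np.pi/2,np.arctan2(e[1],e[0])-np.pi/2,'C',C)
tw,fb=bedframe(C,yaw)
for p in [(458,122,.034),(553,115,.034),(575,325,.034),(478,330,.034),(250,235,.012),(198,232,.034),(283,362,.0145),(293,362,.0145),(367,94,.012),(380,360,.012),(85,235,.062)]: print(p,fb(P(*p)).round(4))
# scene check
s=dict(np.load('pics/scene.png.npz'))
for p in [(-.155,-.07),(-.155,.07),(.155,.07),(.155,-.07)]: w=tw(p); print(np.round(proj(s,[*w,.012]),1))
o=robot.observe(); print(C,yaw)
for n in [(190,140,.04),(231,130,.085),(235,270,.005)]: print(n,ray(c,*n)[:2].round(3),fb(ray(c,*n)).round(3))
E
```

```text
[[0.651, 0.194], [0.6766, -0.1135], [0.5386, -0.1242], [0.5132, 0.1832]] [np.float64(0.1383), np.float64(0.3086), np.float64(0.1384), np.float64(0.3085)]
yaw 1.6535726581397905 1.6486158822769532 -1.49297677131284 C [0.59483488 0.03488132]
(458, 122, 0.034) [-0.0259 -0.041 ]
(553, 115, 0.034) [-0.068  -0.0413]
(575, 325, 0.034) [-0.0707  0.0516]
(478, 330, 0.034) [-0.0284  0.0508]
(250, 235, 0.012) [0.0702 0.0006]
(198, 232, 0.034) [ 0.0905 -0.    ]
(283, 362, 0.0145) [0.0584 0.0582]
(293, 362, 0.0145) [0.0539 0.0585]
(367, 94, 0.012) [ 0.014  -0.0599]
(380, 360, 0.012) [0.0156 0.0602]
(85, 235, 0.062) [0.1343 0.0009]
[189.1 186.1]
[245.7 162.3]
[344.5 248.6]
[282.1 284.4]
[0.59483488 0.03488132] 1.6535726581397905
(190, 140, 0.04) [0.733 0.149] [ 0.103 -0.147]
(231, 130, 0.085) [0.744 0.057] [ 0.01  -0.151]
(235, 270, 0.005) [0.449 0.045] [0.022 0.144]
```

>>> send_rows([
  [[0, 0, 0], 8.35, 5],
  [[0, 0, 0], 8.35, 5],
  [[0, 0, 0], 8.35, 5],
  [[0, 0, 0], 8.35, 5],
  [[0, 0, 0], 8.35, 5],
  [[0, 0, 0], 8.35, 5],
  [[0, 0, 0], 8.35, 5],
  [[0, 0, 0], 8.35, 5],
  [[0, 0, 0], 0, 5],
])

```text
t: 1.0
ee_pos: [0.1674, 0.4972, 0.2306]
ee_rot: [-3.141, 0.001, 1.651]
wrist_force: [0.3, 0.6, 0.1]
finger_gap: 0.0498
grip_force: 0.0
```

>>> send_rows([
  [[-3, 2, 0], 0, 5],
  [[-3.8, 2.4, 0], 0, 5],
  [[-3.8, 2.4, 0], 0, 5],
  [[-3.8, 2.4, 0], 0, 5],
  [[-3.8, 2.4, 0], 0, 5],
  [[-3.8, 2.4, 0], 0, 5],
  [[-3.8, 2.4, 0], 0, 5],
  [[-3.8, 2.4, 0], 0, 5],
  [[-3, 2, 0], 0, 5],
  [[-2, 1.5, 0], 0, 5],
])

```text
t: 2.0
ee_pos: [0.4185, 0.1683, 0.231]
ee_rot: [-3.141, 0.0, 1.652]
wrist_force: [0.2, 0.8, 0.4]
finger_gap: 0.05
grip_force: 0.0
```

>>> send_rows([
  [[-3.5, 2.2, 0], 0, 5],
  [[-3.5, 2.2, 0], 0, 5],
  [[-3.5, 2.2, 0], 0, 5],
  [[-3.5, 2.2, 0], 0, 5],
  [[-3.5, 2.2, 0], 0, 5],
  [[-3.5, 2.2, 0], 0, 5],
  [[-3, 2, 0], 0, 5],
  [[-1.5, 1, 0], 0, 5],
  [[0, 0, 0], 0, 5],
  [[0, 0, 0], 0, 5],
])

```text
t: 3.0
ee_pos: [0.599, -0.0706, 0.2307]
ee_rot: [-3.14, -0.001, 1.652]
wrist_force: [-0.7, 0.5, -0.2]
finger_gap: 0.0502
grip_force: 0.0
```

```bash
cat >> h.py <<'E'
def st():
    tw,fb=bedframe(np.array([.59483,.03488]),1.651); o=robot.observe(); w=o['wrist_force']; c,s=np.cos(1.651),np.sin(1.651)
    print('t',round(o['t'],2),'bed',(fb(o['ee_pos'])*1000).round(1),'z',round(o['ee_pos'][2]*1000,1),'Fx,Fy,Fz',round(c*w[0]+s*w[1],2),round(-s*w[0]+c*w[1],2),round(w[2],2))
E
python3 -c "
from h import *
st();cap('wrist','w1.png')"
```

```text
t 3.0 bed [-105.5    4.3] z 230.7 Fx,Fy,Fz 0.52 0.64 -0.21
```

View pics/w1.png

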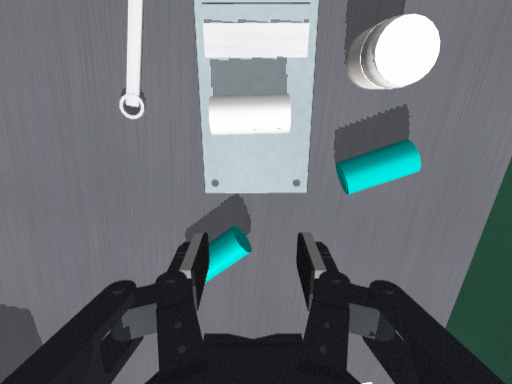

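The wrist view shows the sleeve square ahead of the fingers at (250,115), and the path down onto the bed is clear. The lookalikes at (380,165) and (228,252) are off the path. Next I descend.

>>> send_rows([
  [[0, 0, 2], 0, 5],
  [[0, 0, 3], 0, 5],
  [[0, 0, 3], 0, 5],
  [[0, 0, 3], 0, 5],
  [[0, 0, 3], 0, 5],
  [[0, 0, 3], 0, 5],
  [[0, 0, 2], 0, 5],
  [[0, 0, 1.2], 0, 5],
  [[0, 0, 0.5], 0, 5],
  [[0, 0, 0], 0, 5],
])

```text
t: 4.05
ee_pos: [0.5992, -0.0701, 0.0245]
ee_rot: [-3.141, -0.0, 1.652]
wrist_force: [-0.1, -0.3, 0.3]
finger_gap: 0.0502
grip_force: 0.0
```

```bash
python3 -c "
from h import *
st();cap('wrist','w2.png')"
```

```text
t 4.05 bed [-105.     4.1] z 24.5 Fx,Fy,Fz -0.31 0.14 0.33
```

View pics/w2.png

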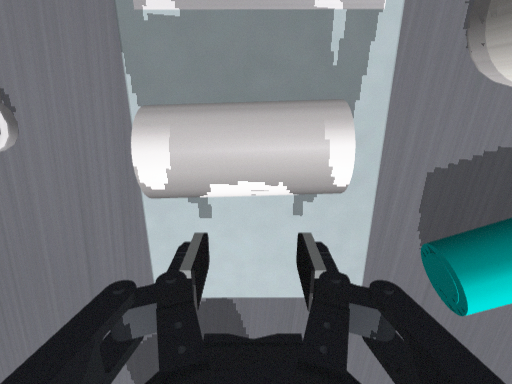

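The wrist view shows both fingers behind the sleeve, at (200,265) and (308,265). The sleeve spans (135–353) and is nearly square to them. I push slowly.

>>> send_rows([
  [[0.2, 0, 0], 0, 5],
  [[0.3, 0, 0], 0, 5],
  [[0.3, 0, 0], 0, 5],
  [[0.3, 0, 0], 0, 5],
  [[0.3, 0, 0], 0, 5],
  [[0.2, 0, 0], 0, 5],
  [[0.15, 0, 0], 0, 5],
  [[0.15, 0, 0], 0, 5],
  [[0.15, 0, 0], 0, 5],
  [[0.15, 0, 0], 0, 5],
])

```text
t: 5.1
ee_pos: [0.5976, -0.0487, 0.0243]
ee_rot: [-3.142, -0.0, 1.651]
wrist_force: [0.9, -0.2, 0.1]
finger_gap: 0.05
grip_force: 0.0
```

>>> send_rows([
  [[0.15, 0, 0], 0, 5],
  [[0.15, 0, 0], 0, 5],
  [[0.15, 0, 0], 0, 5],
  [[0.15, 0, 0], 0, 5],
  [[0.15, 0, 0], 0, 5],
  [[0.15, 0, 0], 0, 5],
  [[0.15, 0, 0], 0, 5],
  [[0.15, 0, 0], 0, 5],
  [[0.15, 0, 0], 0, 5],
  [[0.15, 0, 0], 0, 5],
])

```text
t: 6.1
ee_pos: [0.5964, -0.0337, 0.0243]
ee_rot: [-3.142, -0.0, 1.651]
wrist_force: [-0.7, -0.9, 0.3]
finger_gap: 0.0504
grip_force: 0.1
```

```bash
python3 -c "
from h import *
st();cap('wrist','w3.png')"
```

```text
t 6.1 bed [-68.5   3.9] z 24.3 Fx,Fy,Fz -0.84 0.75 0.27
```

View pics/w3.png

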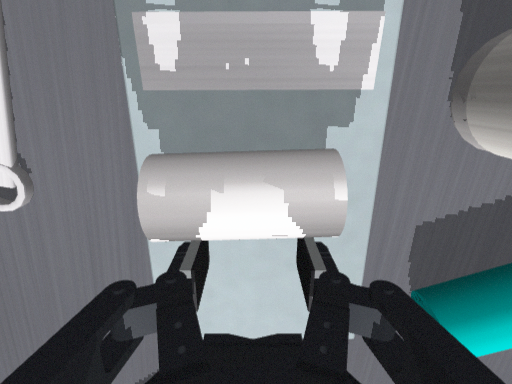

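The fingers now meet the sleeve's side at (205,240) and (302,240). The ramp's foot is at row 90.

>>> send_rows([
  [[0.2, 0, 0], 0, 5],
  [[0.2, 0, 0], 0, 5],
  [[0.2, 0, 0], 0, 5],
  [[0.2, 0, 0], 0, 5],
  [[0.2, 0, 0], 0, 5],
  [[0.2, 0, 0], 0, 5],
  [[0.2, 0, 0], 0, 5],
  [[0.2, 0, 0], 0, 5],
  [[0.2, 0, 0], 0, 5],
  [[0.2, 0, 0], 0, 5],
])

```text
t: 7.15
ee_pos: [0.5949, -0.0137, 0.0243]
ee_rot: [3.142, 0.0, 1.651]
wrist_force: [0.4, -1.1, 0.1]
finger_gap: 0.0502
grip_force: 0.1
```

>>> send_rows([
  [[0.2, 0, 0], 0, 5],
  [[0.2, 0, 0], 0, 5],
  [[0.2, 0, 0], 0, 5],
  [[0.2, 0, 0], 0, 5],
  [[0.2, 0, 0], 0, 5],
  [[0.2, 0, 0], 0, 5],
  [[0.2, 0, 0], 0, 5],
  [[0.2, 0, 0], 0, 5],
  [[0.2, 0, 0], 0, 5],
  [[0.2, 0, 0], 0, 5],
])

```text
t: 8.15
ee_pos: [0.5932, 0.0062, 0.0243]
ee_rot: [-3.142, 0.0, 1.651]
wrist_force: [-1.4, -0.3, 0.8]
finger_gap: 0.0502
grip_force: 0.1
```

>>> send_rows([
  [[0.2, 0, 0], 0, 5],
  [[0.2, 0, 0], 0, 5],
  [[0.2, 0, 0], 0, 5],
  [[0.2, 0, 0], 0, 5],
  [[0.2, 0, 0], 0, 5],
  [[0.15, 0, 0], 0, 5],
  [[0.15, 0, 0], 0, 5],
  [[0.15, 0, 0], 0, 5],
  [[0.15, 0, 0], 0, 5],
  [[0.15, 0, 0], 0, 5],
])

```text
t: 9.15
ee_pos: [0.5919, 0.0235, 0.0244]
ee_rot: [3.142, 0.0, 1.651]
wrist_force: [-0.1, 0.8, 0.4]
finger_gap: 0.0501
grip_force: 0.3
```

```bash
python3 -c "
from h import *
st();cap('wrist','w4.png')"
```

```text
t 9.15 bed [-11.1   3.9] z 24.4 Fx,Fy,Fz 0.8 -0.01 0.4
```

View pics/w4.png

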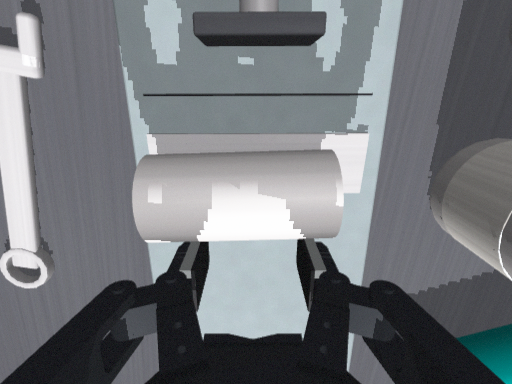

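The sleeve is on the ramp's lower part (rows 150–240). The step edge is at row 133, the scribed line at row 95 and the pad at (260,40). I go over the crest slowly.

>>> send_rows([
  [[0.15, 0, 0], 0, 5],
  [[0.15, 0, 0], 0, 5],
  [[0.15, 0, 0], 0, 5],
  [[0.15, 0, 0], 0, 5],
  [[0.15, 0, 0], 0, 5],
  [[0.15, 0, 0], 0, 5],
  [[0.15, 0, 0], 0, 5],
  [[0.15, 0, 0], 0, 5],
  [[0.15, 0, 0], 0, 5],
  [[0.15, 0, 0], 0, 5],
])

```text
t: 10.2
ee_pos: [0.5906, 0.0386, 0.0243]
ee_rot: [-3.142, -0.0, 1.651]
wrist_force: [-0.4, -0.6, -0.2]
finger_gap: 0.0497
grip_force: 0.3
```

>>> send_rows([
  [[0.1, 0, 0], 0, 5],
  [[0.1, 0, 0], 0, 5],
  [[0.1, 0, 0], 0, 5],
  [[0.1, 0, 0], 0, 5],
  [[0.1, 0, 0], 0, 5],
  [[0.1, 0, 0], 0, 5],
  [[0.1, 0, 0], 0, 5],
  [[0.1, 0, 0], 0, 5],
  [[0.1, 0, 0], 0, 5],
  [[0.1, 0, 0], 0, 5],
])

```text
t: 11.2
ee_pos: [0.5897, 0.0486, 0.0242]
ee_rot: [-3.141, -0.0, 1.651]
wrist_force: [0.5, -0.3, -1.1]
finger_gap: 0.0502
grip_force: 0.1
```

```bash
python3 -c "
from h import *
st();cap('wrist','w5.png')"
```

```text
t 11.2 bed [14.1  4. ] z 24.2 Fx,Fy,Fz -0.29 -0.43 -1.05
```

View pics/w5.png

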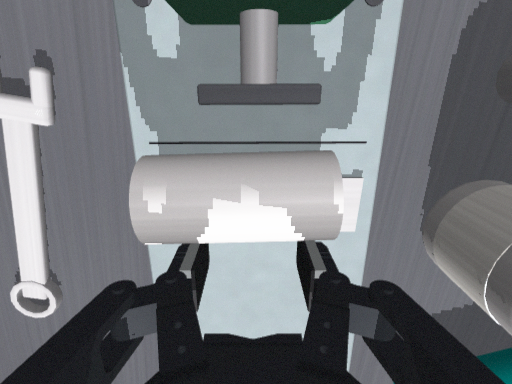

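The sleeve sits on the ramp's flat top just short of the step, square, with the line at row 142 and the pad at row 100.

>>> send_rows([
  [[0.08, 0, 0], 0, 5],
  [[0.08, 0, 0], 0, 5],
  [[0.08, 0, 0], 0, 5],
  [[0.08, 0, 0], 0, 5],
  [[0.08, 0, 0], 0, 5],
  [[0.08, 0, 0], 0, 5],
  [[0.08, 0, 0], 0, 5],
  [[0.08, 0, 0], 0, 5],
  [[0.08, 0, 0], 0, 5],
  [[0, 0, 0], 0, 5],
])

```text
t: 12.25
ee_pos: [0.5893, 0.0557, 0.0243]
ee_rot: [3.142, -0.0, 1.651]
wrist_force: [-0.1, -0.2, 0.5]
finger_gap: 0.0502
grip_force: 0.0
```

```bash
python3 -c "
from h import *
st();cap('wrist','w6.png')"
```

```text
t 12.25 bed [21.2  3.9] z 24.3 Fx,Fy,Fz -0.18 0.1 0.48
```

View pics/w6.png

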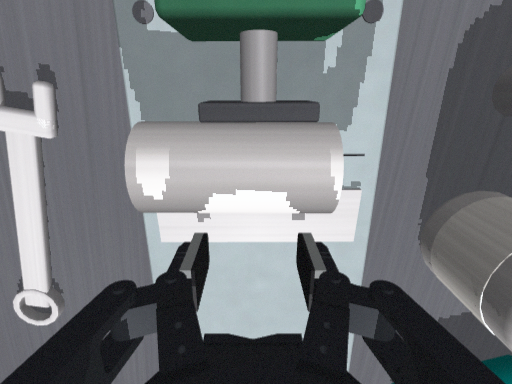

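The sleeve has dropped into the nest (rows 122–212), square against or near the pad and clear of the fingers. I close up gently and read the force.

>>> send_rows([
  [[0.1, 0, 0], 0, 5],
  [[0.1, 0, 0], 0, 5],
  [[0.1, 0, 0], 0, 5],
  [[0.1, 0, 0], 0, 5],
  [[0.1, 0, 0], 0, 5],
  [[0.1, 0, 0], 0, 5],
  [[0.1, 0, 0], 0, 5],
  [[0.1, 0, 0], 0, 5],
  [[0.1, 0, 0], 0, 5],
  [[0, 0, 0], 0, 5],
])

```text
t: 13.3
ee_pos: [0.5885, 0.0646, 0.0243]
ee_rot: [3.142, -0.0, 1.651]
wrist_force: [0.6, 0.4, 0.2]
finger_gap: 0.0502
grip_force: 0.0
```

>>> send_rows([
  [[0.05, 0, 0], 0, 5],
  [[0.05, 0, 0], 0, 5],
  [[0.05, 0, 0], 0, 5],
  [[0.05, 0, 0], 0, 5],
  [[0, 0, 0], 0, 5],
])

```text
t: 13.8
ee_pos: [0.5884, 0.0666, 0.0243]
ee_rot: [3.142, 0.0, 1.651]
wrist_force: [-0.1, -0.1, -0.5]
finger_gap: 0.05
grip_force: 0.0
```

```bash
python3 -c "
from h import *
st()"
```

```text
t 13.8 bed [32.1  3.9] z 24.3 Fx,Fy,Fz -0.14 0.09 -0.49
```

>>> send_rows([
  [[0.05, 0, 0], 0, 5],
  [[0.05, 0, 0], 0, 5],
  [[0, 0, 0], 0, 5],
])

```text
t: 14.1
ee_pos: [0.5883, 0.0676, 0.0243]
ee_rot: [-3.142, -0.0, 1.651]
wrist_force: [-0.6, 0.2, -0.6]
finger_gap: 0.0498
grip_force: 0.0
```

>>> send_rows([
  [[0.05, 0, 0], 0, 5],
  [[0.05, 0, 0], 0, 5],
  [[0, 0, 0], 0, 5],
])

```text
t: 14.4
ee_pos: [0.5882, 0.0686, 0.0243]
ee_rot: [-3.142, -0.0, 1.651]
wrist_force: [-0.3, 0.3, 0.4]
finger_gap: 0.05
grip_force: 0.0
```

>>> send_rows([
  [[0.05, 0, 0], 0, 5],
  [[0, 0, 0], 0, 5],
])

```text
t: 14.6
ee_pos: [0.5882, 0.0691, 0.0243]
ee_rot: [3.142, -0.0, 1.651]
wrist_force: [-0.4, 0.6, 0.6]
finger_gap: 0.0501
grip_force: 0.0
```

>>> send_rows([
  [[0.05, 0, 0], 0, 5],
  [[0, 0, 0], 0, 5],
])

```text
t: 14.8
ee_pos: [0.5881, 0.0696, 0.0243]
ee_rot: [-3.142, -0.0, 1.651]
wrist_force: [0.5, 0.0, -0.2]
finger_gap: 0.0499
grip_force: 0.0
```

>>> send_rows([
  [[0.05, 0, 0], 0, 5],
  [[0, 0, 0], 0, 5],
])

```text
t: 15.0
ee_pos: [0.5881, 0.0701, 0.0243]
ee_rot: [-3.142, -0.0, 1.651]
wrist_force: [0.5, -0.2, 0.4]
finger_gap: 0.05
grip_force: 0.0
```

>>> send_rows([
  [[0.05, 0, 0], 0, 5],
  [[0, 0, 0], 0, 5],
])

```text
t: 15.2
ee_pos: [0.588, 0.0706, 0.0243]
ee_rot: [-3.142, -0.0, 1.651]
wrist_force: [0.4, 0.2, -0.7]
finger_gap: 0.0499
grip_force: 0.0
```

>>> send_rows([
  [[0.05, 0, 0], 0, 5],
  [[0, 0, 0], 0, 5],
])

```text
t: 15.4
ee_pos: [0.588, 0.0711, 0.0243]
ee_rot: [3.142, -0.0, 1.651]
wrist_force: [-0.2, 0.1, 1.0]
finger_gap: 0.0496
grip_force: 0.0
```

>>> send_rows([
  [[0.05, 0, 0], 0, 5],
  [[0, 0, 0], 0, 5],
])

```text
t: 15.6
ee_pos: [0.588, 0.0715, 0.0243]
ee_rot: [3.142, 0.0, 1.651]
wrist_force: [0.5, 0.3, -0.5]
finger_gap: 0.0501
grip_force: 0.0
```

>>> send_rows([
  [[0.05, 0, 0], 0, 5],
  [[0, 0, 0], 0, 5],
])

```text
t: 15.8
ee_pos: [0.5881, 0.0719, 0.0244]
ee_rot: [3.141, 0.0, 1.651]
wrist_force: [0.6, -0.7, -0.4]
finger_gap: 0.0502
grip_force: 0.3
```

>>> send_rows([
  [[0.05, 0, 0], 0, 5],
  [[0, 0, 0], 0, 5],
])

```text
t: 16.0
ee_pos: [0.5881, 0.0721, 0.0244]
ee_rot: [3.141, 0.001, 1.651]
wrist_force: [0.4, -1.3, 0.9]
finger_gap: 0.0498
grip_force: 1.0
```

>>> send_rows([
  [[0.05, 0, 0], 0, 5],
  [[0, 0, 0], 0, 5],
])

```text
t: 16.2
ee_pos: [0.5881, 0.0723, 0.0244]
ee_rot: [3.141, 0.001, 1.651]
wrist_force: [-0.6, -3.4, 1.3]
finger_gap: 0.05
grip_force: 1.8
```

>>> send_rows([
  [[0.05, 0, 0], 0, 5],
  [[0, 0, 0], 0, 5],
])

```text
t: 16.4
ee_pos: [0.588, 0.0726, 0.0244]
ee_rot: [3.141, 0.002, 1.65]
wrist_force: [-0.3, -5.2, 0.3]
finger_gap: 0.0503
grip_force: 2.6
```

>>> send_rows([
  [[0.03, 0, 0], 0, 5],
  [[0, 0, 0], 0, 5],
])

```text
t: 16.6
ee_pos: [0.588, 0.0728, 0.0244]
ee_rot: [3.141, 0.002, 1.65]
wrist_force: [0.8, -6.2, 1.2]
finger_gap: 0.0501
grip_force: 2.8
```

>>> send_rows([
  [[0.03, 0, 0], 0, 5],
  [[0.03, 0, 0], 0, 5],
  [[0, 0, 0], 0, 5],
])

```text
t: 16.9
ee_pos: [0.588, 0.0729, 0.0244]
ee_rot: [3.141, 0.003, 1.65]
wrist_force: [0.8, -6.6, 0.4]
finger_gap: 0.05
grip_force: 3.3
```

>>> send_rows([
  [[0, 0, 0], 0, 5],
])

```text
t: 17.0
ee_pos: [0.588, 0.0729, 0.0244]
ee_rot: [3.142, 0.003, 1.65]
wrist_force: [1.1, -6.9, 0.1]
finger_gap: 0.0501
grip_force: 3.3
```

>>> send_rows([
  [[0, 0, 0], 0, 5],
])

```text
t: 17.1
ee_pos: [0.588, 0.0729, 0.0244]
ee_rot: [3.141, 0.003, 1.65]
wrist_force: [0.2, -6.8, 0.9]
finger_gap: 0.0502
grip_force: 3.3
```

Force is about 7 N. I add a little more and hold.

>>> send_rows([
  [[0.03, 0, 0], 0, 5],
  [[0.02, 0, 0], 0, 5],
  [[0, 0, 0], 0, 5],
])

```text
t: 17.4
ee_pos: [0.588, 0.073, 0.0244]
ee_rot: [3.141, 0.004, 1.65]
wrist_force: [0.4, -8.1, 0.9]
finger_gap: 0.0498
grip_force: 3.7
```

>>> send_rows([
  [[0, 0, 0], 0, 5],
  [[0, 0, 0], 0, 5],
  [[0, 0, 0], 0, 5],
  [[0, 0, 0], 0, 5],
  [[0, 0, 0], 0, 5],
  [[0, 0, 0], 0, 5],
])

```text
t: 18.0
ee_pos: [0.588, 0.073, 0.0244]
ee_rot: [3.142, 0.004, 1.65]
wrist_force: [0.5, -7.0, 0.2]
finger_gap: 0.0497
grip_force: 3.6
```

Held at about 7–8 N for over half a second. I ease off slowly.

>>> send_rows([
  [[-0.03, 0, 0], 0, 5],
  [[-0.03, 0, 0], 0, 5],
  [[-0.03, 0, 0], 0, 5],
  [[-0.03, 0, 0], 0, 5],
  [[-0.03, 0, 0], 0, 5],
  [[-0.03, 0, 0], 0, 5],
  [[-0.03, 0, 0], 0, 5],
  [[-0.03, 0, 0], 0, 5],
  [[-0.03, 0, 0], 0, 5],
  [[-0.03, 0, 0], 0, 5],
])

```text
t: 19.0
ee_pos: [0.588, 0.0726, 0.0243]
ee_rot: [3.141, -0.001, 1.651]
wrist_force: [1.3, -1.9, -0.3]
finger_gap: 0.0497
grip_force: 1.0
```

>>> send_rows([
  [[-0.04, 0, 0], 0, 5],
  [[-0.04, 0, 0], 0, 5],
  [[-0.04, 0, 0], 0, 5],
  [[-0.05, 0, 0], 0, 5],
  [[-0.05, 0, 0], 0, 5],
  [[-0.05, 0, 0], 0, 5],
  [[-0.05, 0, 0], 0, 5],
  [[-0.1, 0, 0], 0, 5],
  [[-0.1, 0, 0], 0, 5],
  [[-0.1, 0, 0], 0, 5],
])

```text
t: 20.0
ee_pos: [0.5885, 0.0656, 0.0243]
ee_rot: [3.142, 0.0, 1.651]
wrist_force: [-0.2, -0.4, 0.2]
finger_gap: 0.0499
grip_force: 0.0
```

>>> send_rows([
  [[-0.2, 0, 0], 0, 5],
  [[-0.3, 0, 0], 0, 5],
  [[-0.4, 0, 0], 0, 5],
  [[-0.5, 0, 0], 0, 5],
  [[-0.5, 0, 0], 0, 5],
  [[-0.5, 0, 0], 0, 5],
  [[-0.5, 0, 0], 0, 5],
  [[-0.3, 0, 0], 0, 5],
  [[-0.1, 0, 0], 0, 5],
  [[0, 0, 0], 0, 5],
])

```text
t: 21.0
ee_pos: [0.5911, 0.0327, 0.0243]
ee_rot: [-3.141, -0.0, 1.651]
wrist_force: [0.2, -0.4, -0.9]
finger_gap: 0.0502
grip_force: 0.0
```

```bash
python3 -c "
from h import *
st();c=cap('wrist','w7.png');t=cap('top','t7.png')
i=t['img'][160:250,160:320]; cv2.imwrite('pics/crop7.png',np.vstack([cv2.resize(c['img'],(480,240))[:, :],cv2.resize(i,(480,270),interpolation=cv2.INTER_CUBIC)]))"
```

```text
t 21.0 bed [-1.9  3.9] z 24.3 Fx,Fy,Fz -0.46 -0.21 -0.88
```

View pics/crop7.png

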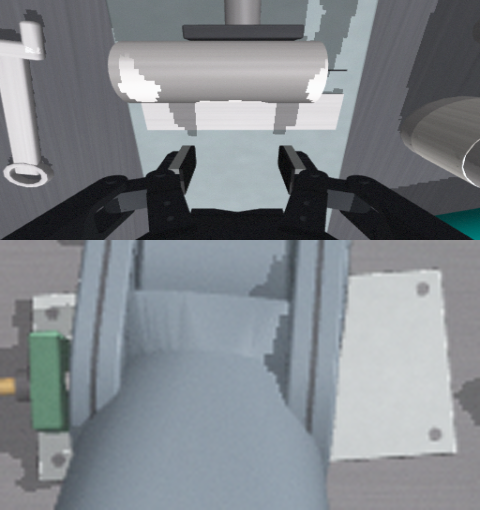

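The sleeve lies square in the nest, beyond the step and by the pad (upper view, rows 40–102), and the fingers stand well clear. I let it settle, then hand in.

>>> send_rows([
  [[0, 0, -0.5], 0, 5],
  [[0, 0, -1], 0, 5],
  [[0, 0, -1], 0, 5],
  [[0, 0, -0.5], 0, 5],
  [[0, 0, 0], 0, 5],
  [[0, 0, 0], 0, 5],
  [[0, 0, 0], 0, 5],
  [[0, 0, 0], 0, 5],
  [[0, 0, 0], 0, 5],
  [[0, 0, 0], 0, 5],
])

```text
t: 22.1
ee_pos: [0.5909, 0.0329, 0.054]
ee_rot: [-3.141, -0.0, 1.651]
wrist_force: [0.9, -0.9, -0.7]
finger_gap: 0.0501
grip_force: 0.0
```

```bash
python3 -c "
from h import *
st();print(robot.close_job())"
```

```text
t 22.1 bed [-1.7  4.1] z 54.0 Fx,Fy,Fz -0.94 -0.85 -0.69
the job is handed in; nothing more can be done
None
```

The job is handed in, verdict not shown: I rolled the sleeve over the ramp into the nest, pressed it on the stop at about 7–8 N (wrist reading) for over half a second, eased off slowly and left it lying in the nest with the gripper clear.

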